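Close the sample chamber and hold the run plunger at half travel

TASK

Slide the cover of the biscuit sample chamber fully shut over the biscuit lying in its well. Then press the spring plunger of the separate hold-to-run control down with the gripper to half its travel, 12 mm, where its pointer meets the long middle mark of the scale, and keep it there: finish while still holding it pressed. Do not start pressing before the cover is shut, never push the plunger down to its bottom stop (that trips the tester), and leave everything else standing where it is.

Things in the scene. Friction and masses are not known exactly. Their poses are not given: they have to be found in the camera images.
- chamber: the sample chamber, a grey box fixed to the table, 100 mm (its x) by 180 mm (its y), 49 mm high at the rail lips along its two long sides, 46 mm at its +y end wall. Origin: centre of the underside, z up. A well 70 mm long (y), 76 mm wide, holds a biscuit in its +y half; the open cover stands over its -y half. It stands left or right of the control, turned up to 0.5 rad
- cover (a joint): the flat aluminium slide cover of the chamber, 82 mm long, 80 mm wide, running between the rails: 0 = fully shut (stop) with the cover over the well, up to 0.080 m = fully open; opening moves it along the chamber's -y axis, so shutting moves it along the chamber's +y axis. It has about 2 N of friction and stays where it is left
- cover_tab (a point): centre of the top of the upright grip tab on the middle of the cover, 69 mm above the table; the tab is 12 mm thick (along the chamber's y, the sliding direction), 26 mm wide (along x) and stands 24 mm above the cover plate, whose top is 45 mm above the table (a 3 mm high foot reaches 4 mm out round the tab). Moves with the cover; axes as the chamber's
- well (a point): middle of the chamber's well, on its floor (9 mm above the table)
- sample: the biscuit lying in the chamber's well, 39 mm across and 23 mm high; it stays there, well below the cover. Origin: its underside
- hold_control: the hold-to-run control, a grey housing fixed to the table, 90 mm (its x) by 110 mm (its y), 50 mm high. A scale post (12x12 mm, top at 83 mm) stands 34 mm from its middle towards its +y, with three marks on its -x face: rest (80 mm), the longer middle mark (68 mm) and bottom (56 mm above the table). Origin: centre of the underside, z up
- plunger (a joint): downward travel of the spring plunger of the control: 0 = released, 0.012 m = half way, pointer at the long middle mark, 0.024 m = bottom stop. The spring pushes back with about 3 N at the start, 8 N at half travel and 13 N at the bottom, and returns the plunger when let go
- plunger_top (a point): centre of the flat top of the plunger's round black cap (32 mm dia, flat part 24 mm, cap 16 mm thick), 12 mm to the -y side of the middle of the control, 96 mm above the table when released; it moves down with the plunger
- spare_biscuit: a loose round piped biscuit, 39 mm across, 23 mm high, lying between the two units; leave it alone
- clip: a black fold-back clip, 32x34x31 mm, standing near the hold-to-run control on the far side of it; leave it alone
- cell: an AA battery cell, 15 mm dia, 50 mm high, standing upright near the robot-side edge of the hold-to-run control; leave it alone
- small_jar: a small clear jar of biscuits with a dark lid, 60 mm dia, 67 mm high, at the left of the table; leave it alone
- tape: a roll of brown tape lying flat, 94 mm dia, 50 mm high, at the left of the table; leave it alone
- stamp: a self-inking date stamp, 44x60x94 mm, standing free at the back left of the table. It is NOT the hold-to-run control; leave it alone

How it is judged:
By the outcome, as a careful person would: the job done as asked, in the order asked, and still so for the second after the job is handed in, while the arm keeps its last pose, push and grip.
It also fails if it takes over 48 s, if anything falls off the work surface, if the arm or the gripper's body presses on something with over 40 N, if the wrist force passes 120 N, or if a joint passes its speed limit or range.

ROBOT

A 7-joint arm with a two-finger parallel gripper is mounted at the origin on a cart in front of the work surface, level with it; the furniture and walls round the work are solid. World frame = base frame: x ahead of the robot, y to its left, z up, the work surface at z = 0. Lengths are in mm, angles in rad, forces in N, time in s.
With the tool pointing down it reaches from about 400 to 900 mm from the base axis. Payload 5.6 kg.
Tool frame: the origin (TCP) lies midway between the tips of the shut fingers; the grasp point (between the pads) lies 19 mm behind it; z points along the fingers, y is the line along which they close (so a half turn about z gives the same grasp; the last joint's range is limited). The gripper opens to 92 mm and grips with 3 to 60 N. Pads are 20 mm wide; open, the fingers measure 128 mm over their backs; the gripper's body (75 mm by 189 mm) begins 69 mm behind the grasp point.
Start: joints at [1.14, 0.468, -0.012, 1.603, 0.006, 1.071, -0.056], TCP at [245.759, -601.757, 214.592] pointing down, gripper open.
Joint ranges: [-2.53, 2.53], [-0.31, 2.02], [-1.57, 1.55], [0.28, 2.44], [-1.29, 4.43], [0.15, 1.84], [-2.92, 2.92]. Speed limits (rad/s): [2.57, 2.57, 3.14, 3.14, 3.14, 3.14, 3.14].

INTERFACE

Orientations are given as a rotation vector (axis times angle).
In Python, from cell import robot, grip, kin, viewer gives the robot as it stands. Calls block until the motion is done:
- robot.movep(position, orientation): joint-space move of the TCP to a pose.
- robot.servo_line(position, feed=150, rotation=None): straight line of the TCP; rotation=None keeps the orientation; feed is the mean speed in mm/s.
- robot.goto_joints(angles): joint-space move.
- grip(opening, newtons=None): opening from 0.0 (shut) to 1.0 (fully open); newtons is the grip in N (None keeps the last); returns when the fingers have stopped.
- robot.hold(seconds).
- kin.ik(position, orientation): joint angles nearest the present ones, or None.
- robot.observe(): the state.
- viewer.read_camera(name): name is "scene" or "side" or "wrist"; returns the picture (420x560x3 uint8, red, green, blue); there is no depth.
- viewer.camera_info(name): a dict with "camera_matrix" (3x3 intrinsics, pixels), "R" (3x3) and "t" (3): a world point X has camera coordinates R X + t. Camera axes: x right, y down, z forward; pixel columns grow to the right and rows downward; lengths in mm; the calibration is good to about 2 mm. A picture is of the moment at which its call begins: read the wrist's pose just before it. camera_info takes no time and is no camera call; for the wrist camera it gives the pose at the moment of the call.
A pose or a line that the arm cannot do raises robot.IKError and nothing moves.
- robot.job_done(): hands the job in; it is judged then, once.
Trained networks look in the newest picture that a camera, given by its name, has taken for a name from the list of things; names that differ only in an ending like _2 or _b are one class to them, and where a whole thing is asked for, a point or a joint stands for the part that bears it (a point fixed in the world has none). Each returns a list of dicts, best first, with "confidence" (0 to 1); they miss things now and then, are a little off and sometimes report something else, mostly with a low value. They report only what shows in the picture. A call takes as long as a camera call.
- viewer.silhouettes(name, camera): "mask" (420x560 bool, what is visible of it).
- viewer.pinpoint(name, camera): "at" ([x, y, z] in mm, in the coordinates of the camera as it stood for that picture, good to about 4 mm: a listed point, or the origin of a listed thing).
The state is a dict: "t": time; "joints": joint angles; "joint_velocities": joint speeds; "joint_torque": joint torques, N m; "tcp_pos": TCP position; "tcp_rot": TCP orientation; "contact_force": force on the tool from outside, world axes, zero at the start; "wrist_torque": the same for the moment, N m; "grip_width": opening from 0.0 (shut) to 1.0 (fully open); "grip_force": force on a finger pad.
Only numpy, scipy, OpenCV 4.12 (cv2) and the standard library are available. Lean on these libraries where they do the work, as an engineer would, in place of code of your own. Each camera call takes 0.05 s, during which the arm holds its last target. There are 200 camera calls.

## Working session

There is one attempt and no reset: what is moved stays moved. The work goes in short steps, each a Python script; the robot and the scene stay as the last script left them, time stands still between calls to the robot, and variables do not carry over. Pictures are saved under pics/ and viewed, at most 10 in all, crops included, and the job is handed in when it is done.

```bash
mkdir -p pics; ls; cat > h.py <<'E'
import numpy as np, cv2
from cell import robot, grip, kin, viewer
def look(c,save=None):
    im=viewer.read_camera(c)
    if save: cv2.imwrite('pics/'+save+'.png',im[:,:,::-1])
    return im
def pin(n,c,k=2):
    i=viewer.camera_info(c);R=np.array(i['R']);t=np.array(i['t'])
    return [(np.round(R.T@(np.array(d['at'])-t),1).tolist(),round(d['confidence'],2)) for d in viewer.pinpoint(n,c)[:k]]
E
python3 - <<'E'
from h import *
for c in ('scene','side'):
    look(c,c+'0')
    for n in ('chamber','cover_tab','well','sample','hold_control','plunger_top','spare_biscuit','clip','cell','small_jar','tape','stamp'):
        print(c,n,pin(n,c))
a=cv2.imread('pics/scene0.png');b=cv2.imread('pics/side0.png')
cv2.imwrite('pics/both.png',cv2.resize(np.vstack([a,b]),(400,600)))
o=robot.observe();print(o['t'],o['tcp_rot'],o['tcp_pos'],o['contact_force'])
E
```

```text
pics
scene chamber [([456.4, -121.7, -3.7], 0.68)]
scene cover_tab [([465.7, -131.6, 66.3], 0.88)]
scene well [([440.1, -85.0, 14.6], 0.75)]
scene sample [([442.9, -90.1, 8.5], 0.6)]
scene hold_control [([456.6, 335.5, 0.2], 0.61)]
scene plunger_top [([461.0, 329.6, 96.4], 0.5)]
scene spare_biscuit [([450.9, 71.5, 0.2], 0.53)]
scene clip [([531.0, 355.2, -1.7], 0.52), ([444.5, -85.4, 12.7], 0.38)]
scene cell [([393.1, 348.8, -0.6], 0.63)]
scene small_jar [([452.6, 530.6, -0.2], 0.63)]
scene tape [([551.1, 539.3, -5.5], 0.62)]
scene stamp [([629.3, 301.6, -2.2], 0.87)]
side chamber [([460.4, -122.8, 2.9], 0.67)]
side cover_tab [([463.1, -133.8, 68.6], 0.52)]
side well [([445.7, -80.9, 11.1], 0.81)]
side sample []
side hold_control [([456.3, 339.2, 0.2], 0.92), ([442.5, -88.1, 6.4], 0.49)]
side plunger_top [([463.5, 328.0, 97.9], 0.5)]
side spare_biscuit [([448.6, 73.3, 1.6], 0.62)]
side clip [([533.8, 356.0, -2.5], 0.55), ([464.6, 326.4, 95.7], 0.49)]
side cell [([394.2, 347.5, 4.0], 0.48)]
side small_jar [([454.8, 526.4, 3.4], 0.61), ([442.9, -81.9, 8.1], 0.25)]
side tape [([551.9, 537.2, -1.5], 0.76)]
side stamp [([633.0, 303.0, 1.9], 0.56), ([547.2, 537.0, 0.5], 0.54)]
1.3 [-3.08276395e+00 -6.05119700e-01  4.95352440e-05] [ 245.74777599 -601.74461242  214.58802751] [-0.28714746  0.34193051 -0.00488903]
```

View pics/scene0.png

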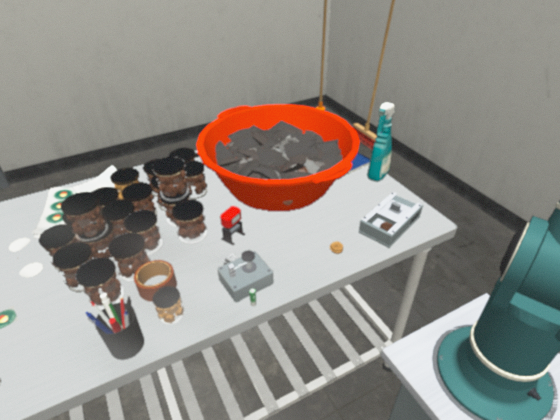

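View pics/side0.png

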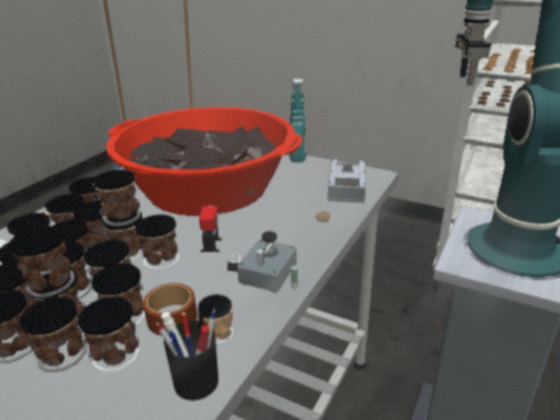

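The chamber is at about (390,220) px in the scene view with its well on the near-left side, and the control is at (246,275). The networks agree with both. I'll move over the chamber for a close look.

```bash
cat >> h.py <<'E'
from scipy.spatial.transform import Rotation as Ro
def down(yaw):  # tool y along -(world yaw's y axis)
    return (Ro.from_euler('z',yaw)*Ro.from_euler('x',np.pi)).as_rotvec()
def best(p,yaw):
    c=[]
    for y in (yaw,yaw+np.pi):
        q=kin.ik(p,down(y))
        if q is not None: c.append((abs(q[6]),y,np.round(q,2)))
    return sorted(c,key=lambda a:a[0])
E
python3 - <<'E'
from h import *
b=best([455,-115,260],.39);print(b)
robot.movep([455,-115,260],down(b[0][1]))
for k in range(2):
    look('wrist','w%d'%k)
    for n in ('chamber','cover_tab','well','sample'): print(n,pin(n,'wrist',1))
    if k==0: robot.servo_line([485,-85,240])
o=robot.observe();print(o['t'],o['tcp_pos'],o['contact_force'])
E
```

```text
[(np.float64(1.0583799986020255), 0.39, array([ 0.52,  0.14, -0.37,  1.96,  0.06,  1.06, -1.06])), (np.float64(1.7686151598941215), 3.5315926535897932, array([ 1.25,  0.38, -1.28,  1.92,  0.4 ,  1.14,  1.77]))]
chamber [([458.7, -124.9, -3.0], 0.75)]
cover_tab [([460.7, -135.5, 69.9], 0.86)]
well [([446.8, -79.0, 3.9], 0.82)]
sample [([438.1, -90.7, 5.8], 0.82)]
chamber [([463.4, -135.0, 72.1], 0.7)]
cover_tab [([460.4, -123.3, -3.6], 0.7)]
well [([445.3, -83.0, 6.9], 0.7)]
sample [([441.6, -90.0, 7.6], 0.75)]
4.1917 [484.79342841 -85.74900751 240.41789495] [-0.26098655  0.03882356  1.67753222]
```

View pics/w0.png

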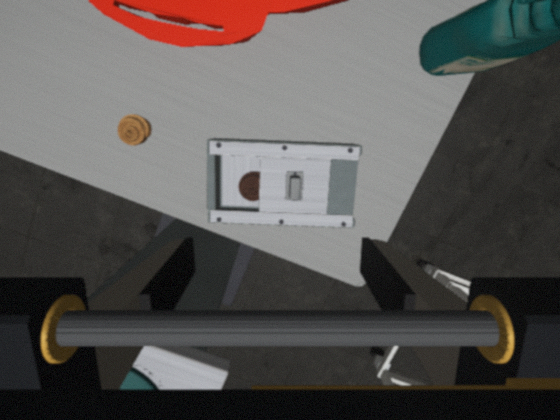

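The wrist view shows the chamber with rail corners at about (208,140), (361,147), (354,227) and (207,222). The well and biscuit are at (240,185) on the left, and the tab is at (295,185). Next I'll back-project these for the yaw.

```bash
python3 - <<'E'
from h import *
i=viewer.camera_info('wrist');R=np.array(i['R']);K=np.array(i['camera_matrix']);C=-R.T@np.array(i['t'])
def ray(px,z,C):
    d=R.T@np.linalg.inv(K)@np.array([*px,1.]);return C+d*(z-C[2])/d[2]
C0=C+np.array([455,-115,260])-robot.observe()['tcp_pos']
P=[ray(p,49,C0) for p in [(208,140),(361,147),(354,227),(207,222)]]
print(np.round(P,1),'centre',np.mean(P,0))
for a,b in((1,0),(2,3)):
    d=P[b]-P[a];print('yaw',np.arctan2(-d[0],d[1]),np.linalg.norm(d))
print('tab',ray((295,179),69,C0),ray((295,172),69,C0))
# second image: silhouette
look('wrist','w2')
m=viewer.silhouettes('chamber','wrist')[0]['mask'].astype(np.uint8)
cs=max(cv2.findContours(m,0,2)[0],key=cv2.contourArea)
Q=np.array([ray(p,49,C) for p in cs[:,0]])[:,:2].astype(np.float32)
print('rect',cv2.minAreaRect(Q))
for n in('cover_tab','well'):print(n,pin(n,'wrist',3))
print(robot.observe()['t'])
E
```

```text
[[ 475.3  -22.6   49. ]
 [ 533.9 -186.1   49. ]
 [ 445.  -219.9   49. ]
 [ 383.6  -53.5   49. ]] centre [ 459.47181857 -120.5367134    49.        ]
yaw 0.3443297967241353 173.75409101087644
yaw 0.35366747315487096 177.31141689060345
tab [ 474.17739167 -128.86776261   69.        ] [ 481.29823746 -125.83585783   69.        ]
rect ((463.7856750488281, -119.4503402709961), (104.7061538696289, 177.81077575683594), 20.059778213500977)
cover_tab [([464.1, -133.8, 73.1], 0.92)]
well [([446.3, -78.0, -0.9], 0.64)]
4.3917
```

```bash
python3 -c "
import cv2;a=cv2.imread('pics/w2.png');cv2.imwrite('pics/w2c.png',cv2.resize(a[60:300,100:420],(800,600),interpolation=2))"
```

```text
(no output)
```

View pics/w2c.png

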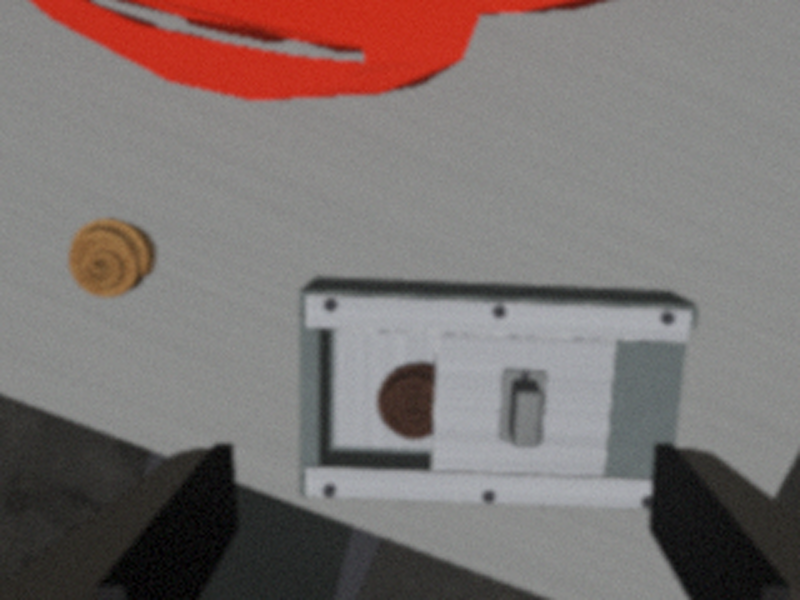

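The tab top is at about (527,417) in the crop, or (311,227) in the full picture. That agrees with the networks at roughly (464,-134). The yaw is about 0.35. I'll grip the tab and slide it shut.

```bash
python3 - <<'E'
from h import *
i=viewer.camera_info('wrist');R=np.array(i['R']);K=np.array(i['camera_matrix']);C=-R.T@np.array(i['t'])
d=R.T@np.linalg.inv(K)@np.array([310.8,226.8,1]);print('ray tab',C+d*(69-C[2])/d[2])
yaw=.35; u=np.array([-np.sin(yaw),np.cos(yaw),0])
tab=np.array([464,-133.5,0])
grip(.55,20)
robot.servo_line(tab+[0,0,110],feed=200,rotation=down(yaw))
f0=robot.observe()['contact_force']
robot.servo_line(tab+[0,0,52],feed=120)
print('down',robot.observe()['contact_force']-f0)
grip(0,20)
o=robot.observe();print(o['t'],o['tcp_pos'],o['grip_width']*92,o['grip_force'],o['contact_force']-f0)
if 9<o['grip_width']*92<15:
    p=np.array(o['tcp_pos']);f1=np.array(o['contact_force'])
    s=0
    for ds in [20,20,6]+[2]*15:
        s+=ds; robot.servo_line(p+u*s,feed=80 if ds>5 else 30)
        o=robot.observe();F=(np.array(o['contact_force'])-f1);print(s,np.round((o['tcp_pos']-p)@u,1),np.round(F,1),round(F@u,1))
        if abs(F@u)>12:break
    look('wrist','shut');print(o['t'],o['tcp_pos'],o['grip_width']*92)
E
```

```text
ray tab [ 465.09682989 -133.13469726   69.        ]
down [ 0.32711712 -0.61402579  0.90419757]
7.2917 [ 464.07708389 -133.60373656   52.13951223] 11.703099244529737 20.00028669834137 [-0.01163284 -0.66709834  1.83484594]
20 21.8 [ 0.4  2.6 -0.1] 2.3
40 41.4 [-0.5  2.8  0.2] 2.8
46 46.6 [-0.1  1.8 -0.3] 1.8
48 47.8 [ 0.4 -0.2 -0.7] -0.3
50 49.9 [ 1.6 -0.8 -1.3] -1.3
52 52.1 [ 2.  -0.7 -1.9] -1.3
54 54.3 [ 0.7 -0.2 -1.4] -0.4
56 56.3 [ 1.  -0.5 -1.6] -0.8
58 56.4 [ 3.3 -5.2 -4.6] -6.0
60 56.4 [  4.9 -10.5  -8. ] -11.6
62 56.5 [  7.5 -14.8 -11.7] -16.4
10.3417 [444.76976602 -80.53710349  52.22436386] 11.833201096573935
```

```bash
python3 - <<'E'
from h import *
yaw=.35
p=np.array([464.08,-133.6,52.1]);u=np.array([-np.sin(yaw),np.cos(yaw),0])
robot.servo_line(p+u*58.5,feed=50)
grip(.5)
q=np.array(robot.observe()['tcp_pos'])
robot.servo_line(q+[0,0,110],feed=150)
robot.servo_line([490,-75,240],feed=200)
look('wrist','shut2');print(pin('cover_tab','wrist'))
grip(0,20)
P=[470,310,260]
b=best(P,.35);print(b)
for y in (0,-.35,.7,1.2): print(y,best(P,y)[:1])
robot.movep(P,down(.35))
im=look('wrist','ctl')
for n in('plunger_top','hold_control','clip','cell'):print(n,pin(n,'wrist'))
o=robot.observe();print(o['t'],o['tcp_pos'],viewer.camera_info('wrist'))
a=cv2.imread('pics/shut2.png');c=cv2.imread('pics/ctl.png')
cv2.imwrite('pics/two.png',cv2.resize(np.hstack([a[40:260,80:380],c[40:260,80:380]]),(800,294)))
E
```

```text
[([443.0, -83.6, 72.1], 0.88), ([451.5, 70.6, -3.1], 0.44)]
[(np.float64(0.9215210472875911), 3.491592653589793, array([ 0.11,  0.47, -1.  ,  1.72,  0.42,  1.18,  0.92])), (np.float64(2.063251632820958), 0.35, array([-0.13,  0.35, -0.64,  1.74,  0.23,  1.13, -2.06]))]
0 [(np.float64(0.5982678511298433), 3.141592653589793, array([ 0.08,  0.45, -0.94,  1.73,  0.39,  1.17,  0.6 ]))]
-0.35 [(np.float64(0.27288699692952967), 2.791592653589793, array([ 0.05,  0.43, -0.89,  1.73,  0.36,  1.16,  0.27]))]
0.7 [(np.float64(1.0801935623387475), 3.8415926535897933, array([ 0.26,  0.65, -1.31,  1.72,  0.66,  1.3 ,  1.08]))]
1.2 [(np.float64(1.2565651655427583), 1.2, array([-0.05,  0.38, -0.75,  1.73,  0.28,  1.14, -1.26]))]
plunger_top []
hold_control [([455.1, 337.3, 0.7], 0.77)]
clip [([529.8, 353.0, 2.2], 0.97), ([457.0, 323.5, 98.3], 0.44)]
cell [([384.6, 348.8, -1.2], 0.6)]
15.3417 [470.52828187 309.08983692 260.00020062] {'camera_matrix': array([[328.77241719,   0.        , 277.04400146],
       [  0.        , 328.77241719, 209.68042559],
       [  0.        ,   0.        ,   1.        ]]), 'R': array([[ 3.41707813e-01, -9.39806232e-01, -1.29316992e-04],
       [-9.11316476e-01, -3.31382729e-01,  2.44310802e-01],
       [-2.29647667e-01, -8.33650612e-02, -9.69696971e-01]]), 't': array([129.47147577, 492.58662172, 566.37967501])}
```

View pics/shut2.png

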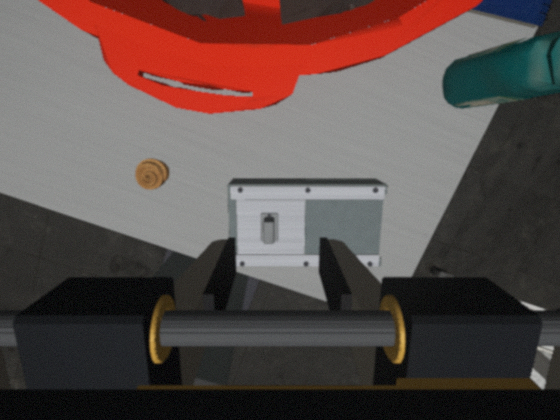

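View pics/ctl.png

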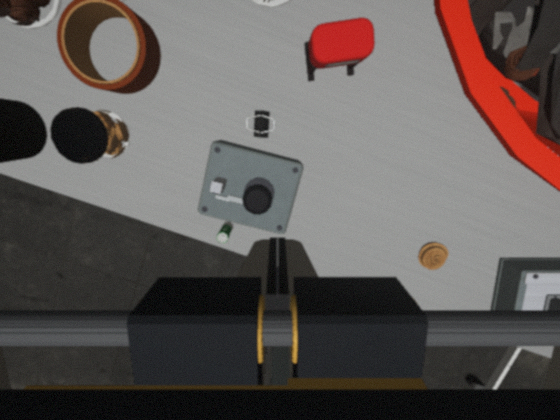

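The cover is shut: the biscuit is hidden and the tab is at (269,228). The plunger cap is at (258,197), with the post to its left at (217,186). I'll locate the cap, approach from above and find contact by force.

```bash
python3 - <<'E'
from h import *
i=viewer.camera_info('wrist');R=np.array(i['R']);K=np.array(i['camera_matrix']);C=-R.T@np.array(i['t'])
def ray(px,z):
    d=R.T@np.linalg.inv(K)@np.array([*px,1.]);return C+d*(z-C[2])/d[2]
print(ray((258,196),96),ray((257,194),96),'post',ray((217,186),83))
look('wrist');m=[(s['confidence'],s['mask']) for s in viewer.silhouettes('plunger_top','wrist')[:2]]
for c,k in m: print(c,k.sum(),np.argwhere(k).mean(0))
for c in('scene','side'):
    look(c);print(pin('plunger_top',c))
t=(ray((258,196),96)*2+[461,329.6,96]+[463.5,328,96])/4; t[2]=0
print('target',t)
robot.servo_line(t+[0,0,125],feed=200)
robot.servo_line(t+[0,0,101],feed=80)
robot.hold(.2);f0=np.array(robot.observe()['contact_force'])
for z in (99,98,97,96,95,94,93):
    robot.servo_line(t+[0,0,z],feed=30)
    o=robot.observe();F=np.array(o['contact_force'])-f0;print(z,np.round(o['tcp_pos'],2),np.round(F,1))
    if F[2]>3.5:break
look('scene','sc1');look('side','sd1');print(o['t'])
E
```

```text
[462.86817794 326.98614823  96.        ] [464.50495771 328.64742545  96.        ] post [455.4044379 371.4175746  83.       ]
0.97 838 [198.55966587 254.38902148]
0.49 7144 [186.03709406 250.66349384]
[([461.7, 327.8, 96.6], 0.49), ([452.1, 535.6, 0.6], 0.37)]
[([462.6, 328.1, 95.3], 0.51), ([553.9, 540.7, 0.6], 0.45)]
target [462.55908897 327.89307411   0.        ]
99 [462.55 327.85  98.98] [-1.4  0.6 -0.1]
98 [462.52 327.87  97.95] [-0.8 -0.5 -0.9]
97 [462.52 327.85  96.93] [-1.1 -0.   1. ]
96 [462.66 327.99  96.24] [-1.6 -0.6  2.3]
95 [462.68 327.99  95.13] [-1.8  0.3  2.9]
94 [462.69 327.98  94.06] [-1.8  0.4  3. ]
93 [462.69 327.99  93.04] [-1.7  0.   2. ]
18.875
```

```bash
python3 - <<'E'
from h import *
t=np.array([462.559,327.893,0])
for z in (88,85,84.2):
    robot.servo_line(t+[0,0,z],feed=25)
    o=robot.observe();print(z,np.round(o['tcp_pos'],2),np.round(o['contact_force'],1))
c=z
for k in range(6):
    robot.hold(.3);e=robot.observe()['tcp_pos'][2]-84.1
    if abs(e)<.15:break
    c-=e*.8; robot.servo_line(t+[0,0,c],feed=20)
o=robot.observe();print(c,o['tcp_pos'],o['contact_force'],o['t'])
S=[]
for n in('scene','side'):
    im=look(n,n+'9'); 
    i=viewer.camera_info(n);x=np.array(i['camera_matrix'])@(np.array(i['R'])@[457,345,70]+np.array(i['t']));x=(x[:2]/x[2]).astype(int);print(x)
    S.append(cv2.resize(im[x[1]-28:x[1]+28,x[0]-28:x[0]+28,::-1],(400,400),interpolation=2))
cv2.imwrite('pics/prs.png',np.hstack(S))
print(pin('plunger_top','scene'),pin('plunger_top','side'))
E
```

```text
88 [462.67 328.02  88.12] [-0.7 -0.5  6.1]
85 [462.69 328.06  85.28] [-0.9 -0.5  6.4]
84.2 [462.72 328.02  84.6 ] [-1.2 -0.7  6.9]
83.77660081643212 [462.66406619 328.01301099  84.20753174] [-1.1085344  -1.47299018  6.8970088 ] 20.6917
[241 264]
[265 249]
[([461.4, 329.6, 87.7], 0.59)] [([465.9, 326.3, 85.1], 0.7)]
```

View pics/prs.png

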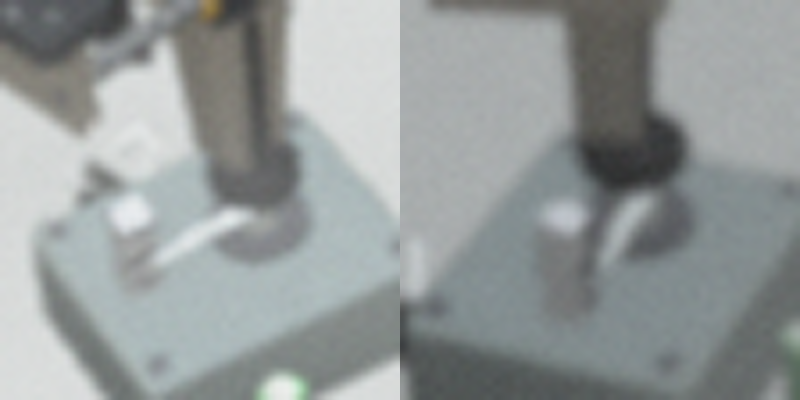

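The fingers are on the cap and the pointer is near the middle of the post. TCP height is 84.2, so about 12 mm of travel from the contact height of 96. I'll check it is steady and hand in.

```bash
python3 - <<'E'
from h import *
robot.hold(.8);o=robot.observe();print(o['tcp_pos'],o['contact_force'],o['t'])
if abs(o['tcp_pos'][2]-84.1)<.3: print(robot.job_done())
E
```

```text
[462.7352344  328.01154116  84.21135517] [-1.24172969 -0.60233323  8.24653729] 21.6917
the job is handed in; nothing more can be done
None
```

I slid the cover fully shut to its stop, then pressed the plunger to about 12 mm (fingertips steady at 84.2 mm, about 8 N), and handed the job in at 21.7 s while still holding it; the result of the judging was not returned.

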